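Feel round the bearing edge of a bare drum shell

ROBOT

A 6-joint arm with a two-finger parallel gripper is mounted at the origin on the work surface. World frame = base frame: x ahead of the robot, y to its left, z up, the work surface at z = 0. Lengths are in m, angles in rad, forces in N, time in s.
With the tool pointing down it reaches from about 0.375 to 0.9 m from the base axis. Payload 3.1 kg.
Tool frame: the origin (TCP) lies between the finger pads, 19 mm behind the fingertips; this is the grasp point; z points along the fingers, y is the line along which they close (so a half turn about z gives the same grasp; the last joint's range is limited). The gripper opens to 85 mm and grips with 20 to 120 N. Pads are 22 mm wide; open, the fingers measure 114 mm over their backs; the gripper's body (76 mm by 85 mm) begins 54 mm behind the grasp point. The pads swing forward as they close: fully open they stand 13 mm farther back than shut.
Start: joints at [1.054, 0.527, 1.433, -0, 1.181, -0.178], TCP at [0.208, 0.589, 0.25] pointing down, gripper open.
Joint ranges: [-3.08, 3.08], [-0.75, 2.2], [0.22, 2.44], [-1.43, 4.57], [0, 2.65], [-2.85, 2.85]. Speed limits (rad/s): [2.79, 2.79, 3.14, 3.14, 3.14, 3.14].

INTERFACE

Orientations are given as a unit quaternion [x, y, z, w].
In Python, from station import manip, vision gives the robot as it stands.
- The arm moves only by the tool drive_tool, never from a script. Its argument "deltas" is a list that holds one entry, the list of rows, each a list of 4 numbers: the shift along the tool's x, y, z in mm, then the turn about the tool's z in rad. A call has 1 to 5 rows; each row is the pose to reach, as a shift and turn from the pose commanded when the call began, along the tool's axes at that moment; what a row does not reach only later rows make up. A row lasts 1/12 s, in which the tool goes at most 41.7 mm and 7.16 degrees, less where a joint would pass 70% of its speed; a pose out of reach is approached as far as the arm can. A call with a gripper value outside its range is refused whole. "jaw" is the finger opening in mm, from 0 to 85.4, set as the call begins (left out, the last holds). The fingers move at their own pace and stop on an object; "force" is the grip in N (left out, the last holds). Time passes only in rows, so rows that repeat a pose let the fingers close. It gives the time, the measured TCP pose, the force, the opening and the grip force at its end, in the units of the state.
- manip.sense(): the state, without advancing time (a new reading comes with each control period).
- vision.snapshot(name): name is "scene" or "top" or "wrist"; returns the picture (400x640x3 uint8, red, green, blue); there is no depth.
- vision.camera_model(name): a dict with "camera_matrix" (3x3 intrinsics, pixels), "rvec" (rotation vector, rad) and "tvec" (3), from world to camera coordinates, as OpenCV has them. Camera axes: x right, y down, z forward; pixel columns grow to the right and rows downward; lengths in m; the calibration is good to about 2 mm. A picture is of the moment at which its call begins: read the wrist's pose just before it. camera_model takes no time and is no camera call; for the wrist camera it gives the pose at the moment of the call.
- manip.sign_off(): hands the job in; it is judged then, once.
The state is a dict: "t": time; "q": joint angles; "qd": joint speeds; "tau": joint torques, N m; "tcp_pos": TCP position; "tool_rot": TCP orientation; "force": force on the tool from outside, world axes, zero at the start; "ft_torque": the same for the moment, N m; "finger_gap": opening from 0.0 (shut) to 1.0 (fully open); "gripper_force": force on a finger pad.
Only numpy, scipy, OpenCV 4.12 (cv2) and the standard library are available. Lean on these libraries where they do the work, as an engineer would, in place of code of your own. Each camera call takes 0.05 s, during which the arm holds its last target. There are 200 camera calls.

TASK

Check the bare drum shell for nicks by feel: put the closed fingertips on its top edge right above the mounting bracket and run them lightly along the edge, clockwise as seen from above, all the way round and back to the bracket, staying in touch with the edge until you are back there; then lift the hand away. Do not press hard, grip, lift, tip or shift the shell, and leave the other things on the bench alone.

Things in the scene. Friction and masses are not known exactly. Their poses are not given: they have to be found in the camera images.
- shell: bare orange drum shell: upright open tube, loose on the foam; outer diameter 203 mm, wall 8, 130 tall, 0.9 kg. Origin: centre of underside; z up; +x points to its one mounting bracket (50 mm wide steel plate with a block, out 36 mm from the wall). Five small lugs (16 mm wide, out 14 mm). Bracket and lugs stay 30 mm or more below the plain level top edge, which is 170 mm above the bench.
- pad: square plywood board 260 x 260 x 12 mm fixed to the bench, with a square dark foam pad (236 mm wide, 28 mm thick, top 40 mm above the bench) on it; the shell stands on the middle of the foam. Origin: centre of the board's underside, on the bench.
- foam (a joint): how far the foam is pressed down, m: about 0 (within 1 mm) with only the shell on it, up to 0.015. It sinks level and springs back, 1.5 N per mm, so the shell gives by that much under the fingers.
- wax_tin: bystander: round brass-coloured tin, 72 mm across, 40 mm tall, loose on the bench. Origin: centre of its underside.
- screw_jar: bystander: glass jar with a dark lid, 60 mm across, 75 mm tall, loose on the bench. Origin: centre of its underside.
- drum_key: bystander: small steel T-shaped drum key, about 67 x 46 x 16 mm, lying loose on the bench. Origin: middle of its underside; x along its shaft, towards the crossbar.
- hoop: bystander: steel drum hoop, 224 mm across, 206 mm inside, 16 mm tall, lying loose on the bench. Origin: centre of its underside.
- edge0 (a point): point on the shell's top edge, mid-wall (97.6 mm from the shell's axis, 130 mm above its origin), above the mounting bracket: start and finish of the trace; its axes are parallel to the shell's
- edge1 (a point): point on the shell's top edge, mid-wall (97.6 mm from the shell's axis, 130 mm above its origin), 40 degrees clockwise (seen from above) from edge0; its axes are parallel to the shell's
- edge2 (a point): point on the shell's top edge, mid-wall (97.6 mm from the shell's axis, 130 mm above its origin), 80 degrees clockwise (seen from above) from edge0; its axes are parallel to the shell's
- edge3 (a point): point on the shell's top edge, mid-wall (97.6 mm from the shell's axis, 130 mm above its origin), 120 degrees clockwise (seen from above) from edge0; its axes are parallel to the shell's
- edge4 (a point): point on the shell's top edge, mid-wall (97.6 mm from the shell's axis, 130 mm above its origin), 160 degrees clockwise (seen from above) from edge0; its axes are parallel to the shell's
- edge5 (a point): point on the shell's top edge, mid-wall (97.6 mm from the shell's axis, 130 mm above its origin), 200 degrees clockwise (seen from above) from edge0; its axes are parallel to the shell's
- edge6 (a point): point on the shell's top edge, mid-wall (97.6 mm from the shell's axis, 130 mm above its origin), 240 degrees clockwise (seen from above) from edge0; its axes are parallel to the shell's
- edge7 (a point): point on the shell's top edge, mid-wall (97.6 mm from the shell's axis, 130 mm above its origin), 280 degrees clockwise (seen from above) from edge0; its axes are parallel to the shell's
- edge8 (a point): point on the shell's top edge, mid-wall (97.6 mm from the shell's axis, 130 mm above its origin), 320 degrees clockwise (seen from above) from edge0; its axes are parallel to the shell's

How it is judged:
By the outcome, as a careful person would: the job done as asked, in the order asked, and still so for the second after the job is handed in, with the robot touching nothing.
It also fails if it takes over 72 s, if anything falls off the work surface, if the arm or the gripper's body presses on something with over 40 N, if the wrist force passes 120 N, or if a joint passes its speed limit or range.

## Working session

There is one attempt and no reset: what is moved stays moved. The work goes in short steps, Python scripts to look and compute and a tool call to move; the robot and the scene stay as the last step left them, time stands still between calls to the robot, and variables do not carry over. Pictures are saved under pics/ and viewed, at most 10 in all, crops included, and the job is handed in when it is done.

Besides the shell and the picture viewer there is one more tool, called after "Emit:" in YAML: its name, and indented under it one key for each argument. drive_tool: Moves the arm, as the interface text tells. Its arguments: {"type":"object","properties":{"deltas":{"type":"array"},"jaw":{"type":"number"},"force":{"type":"number"}},"required":["deltas"]}

```bash
ls; mkdir -p pics; python3 - <<'E'
from station import manip, vision
import cv2
for n in("scene","top"):
    cv2.imwrite(f"pics/{n}0.png",vision.snapshot(n)[:,:,::-1])
s=manip.sense(); print({k:s[k] for k in("t","tcp_pos","tool_rot","force","finger_gap")})
E
```

```text
pics
{'t': 0.1, 'tcp_pos': array([0.20738564, 0.58894754, 0.24915255]), 'tool_rot': array([ 1.68596845e-01,  9.85684622e-01, -9.00064595e-04, -3.45259324e-04]), 'force': array([-1.10369338, -0.13557865, -0.42085062]), 'finger_gap': 0.9985898484280176}
```

View pics/top0.png

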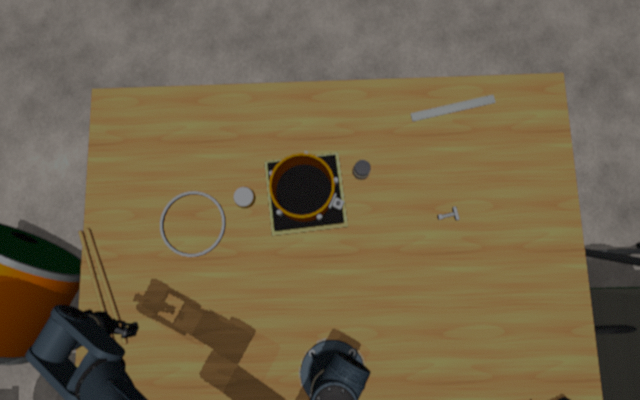

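View pics/scene0.png

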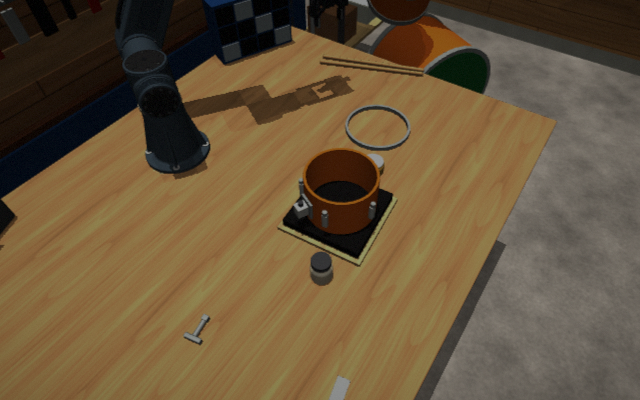

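The top view shows the shell at about (303,187) with its bracket at lower right (338,203). The tin is at (244,197), the jar at (362,169), the key at (449,214) and the hoop at (193,224). I'll fit the shell's silhouette in both views.

```bash
cat > h.py <<'E'
import numpy as np, cv2
from scipy.optimize import least_squares
from station import manip, vision
def proj(m,P): return cv2.projectPoints(np.asarray(P,float).reshape(-1,1,3),m["rvec"],m["tvec"],m["camera_matrix"],None)[0].reshape(-1,2)
def back(m,uv,z):
    R=cv2.Rodrigues(np.asarray(m["rvec"],float))[0]; t=np.asarray(m["tvec"],float).ravel(); C=-R.T@t
    d=R.T@np.linalg.inv(m["camera_matrix"])@np.array([*uv,1.]); return C+d*(z-C[2])/d[2]
def mask(im):
    h=cv2.cvtColor(im,cv2.COLOR_RGB2HSV); return cv2.inRange(h,(4,185,50),(19,255,255))
def circ(x,y,r,z,n=180):
    a=np.linspace(0,2*np.pi,n,endpoint=False); return np.c_[x+r*np.cos(a),y+r*np.sin(a),0*a+z]
E
python3 - <<'E'
from h import *
for n,c,g in(("top",(303,187),(338,203)),("scene",(342,170),(301,208))):
    m=vision.camera_model(n); im=cv2.imread(f"pics/{n}0.png")[:,:,::-1].copy()
    k=mask(im); nl,l,s,_=cv2.connectedComponentsWithStats(k)
    i=[j for j in range(1,nl) if s[j,0]<=c[0]<=s[j,0]+s[j,2] and s[j,1]<=c[1]<=s[j,1]+s[j,3]]
    print(n,[s[j] for j in i if s[j,4]>50],"centre z.17",back(m,c,.17),"bracket z.1",back(m,g,.1))
    R=cv2.Rodrigues(np.asarray(m["rvec"]))[0]; print("cam",-R.T@np.ravel(m["tvec"]))
    x=cv2.resize(im[130:260,230:410],None,fx=4,fy=4,interpolation=cv2.INTER_CUBIC)
    kk=cv2.resize(k[130:260,230:410],None,fx=4,fy=4,interpolation=0)
    out=cv2.hconcat([x[:, :, ::-1]]) ; cs,_=cv2.findContours(kk,cv2.RETR_LIST,cv2.CHAIN_APPROX_NONE); out=np.ascontiguousarray(out); cv2.drawContours(out,cs,-1,(255,255,0),1)
    cv2.imwrite(f"pics/{n}c.png",out)
a,b=[cv2.imread(f"pics/{n}c.png") for n in("top","scene")]
cv2.imwrite("pics/c.png",cv2.resize(cv2.vconcat([a,b]),None,fx=.57,fy=.57,interpolation=cv2.INTER_AREA))
E
```

```text
top [array([271, 155,  61,  54, 507], dtype=int32)] centre z.17 [0.58317418 0.07529575 0.17      ] bracket z.1 [ 0.54010366 -0.03248864  0.1       ]
cam [0.35280343 0.00886192 1.4943328 ]
scene [array([ 303,  148,   78,   86, 3949], dtype=int32)] centre z.17 [0.5858338  0.09366543 0.17      ] bracket z.1 [ 0.53601234 -0.02761924  0.1       ]
cam [ 0.99293773 -0.57253041  1.00513659]
```

View pics/c.png

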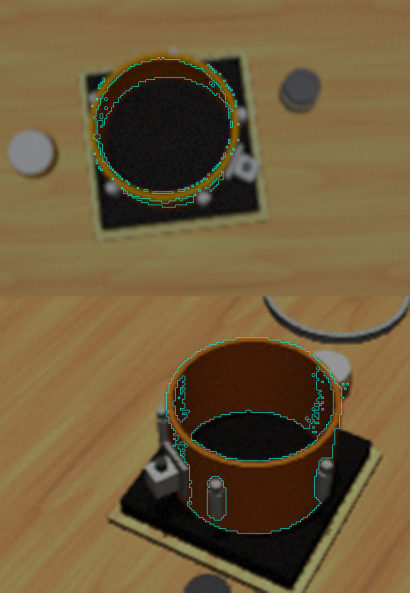

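Both views give a shell centre near (0.58, 0.08), with the bracket pointing at about -112°. I'll move the hand, closed, above the shell so I can measure with the wrist camera.

Emit:
drive_tool:
  deltas:
    - [[-15,-10,-15],[-45,-31,-30],[-75,-52,-45],[-105,-73,-60],[-135,-94,-75]]
  jaw: 0
  force: 20

```text
schema error: expected 4 numbers
```

Emit:
drive_tool:
  deltas:
    - [[-15,-10,-15,0],[-45,-31,-30,0],[-75,-52,-45,0],[-105,-73,-60,0],[-135,-94,-75,0]]
  jaw: 0
  force: 20

```text
t: 0.52
tcp_pos: [0.304, 0.4544, 0.3251]
tool_rot: [0.168, 0.986, -0.001, -0.0]
force: [0.9, -0.5, 0.1]
finger_gap: 0.298
gripper_force: 0.0
```

Emit:
drive_tool:
  deltas:
    - [[-30,-21,-15,0],[-60,-42,-30,0],[-90,-63,-45,0],[-120,-84,-60,0],[-150,-105,-75,0]]

```text
t: 0.93
tcp_pos: [0.4107, 0.3054, 0.4004]
tool_rot: [0.169, 0.986, -0.0, -0.0]
force: [0.6, 0.2, -0.8]
finger_gap: 0.002
gripper_force: 0.0
```

Emit:
drive_tool:
  deltas:
    - [[-30,-21,0,0],[-60,-42,0,0],[-90,-63,0,0],[-120,-84,0,0],[-150,-105,0,0]]

```text
t: 1.35
tcp_pos: [0.5173, 0.1565, 0.3997]
tool_rot: [0.169, 0.986, -0.0, -0.0]
force: [0.2, -0.1, -0.1]
finger_gap: 0.0
gripper_force: 0.0
```

```bash
python3 - <<'E'
from h import *
m=vision.camera_model("wrist"); R=cv2.Rodrigues(np.asarray(m["rvec"]))[0]
s=manip.sense(); print(s["t"],s["tcp_pos"],s["tool_rot"],s["force"],s["finger_gap"],s["q"])
print("cam",-R.T@np.ravel(m["tvec"]),R[2],m["camera_matrix"])
from scipy.spatial.transform import Rotation as T
print(T.from_quat(s["tool_rot"]).as_matrix().T@(-R.T@np.ravel(m["tvec"])-s["tcp_pos"]))
print(proj(m,circ(.583,.077,.1,.17,8)))
E
```

```text
1.35 [0.5173323  0.15647692 0.39970621] [ 1.68696457e-01  9.85667964e-01 -3.77234883e-05 -4.11334251e-04] [ 0.16805669 -0.13304154 -0.13504982] 0.00016552910814886352 [ 8.68038870e-02  2.67509918e-01  1.43239004e+00  1.36698838e-04
  1.44250762e+00 -1.14499591e+00]
cam [0.4551194  0.17814674 0.52305798] [ 0.24462898 -0.08672488 -0.96573053] [[314.02212557   0.         314.9366265 ]
 [  0.         314.02212557 203.39567923]
 [  0.           0.           1.        ]]
[ 0.06597682 -0.00027921 -0.12329909]
[[299.88817604 318.32014552]
 [344.97061696 282.67403354]
 [350.02771423 224.65097115]
 [306.56282321 177.23314443]
 [239.22784877 173.66368473]
 [193.60434215 216.66298788]
 [196.47802457 275.46390131]
 [240.50977643 315.53359955]]
```

```bash
python3 - <<'E'
from h import *
import pickle
m=vision.camera_model("wrist"); im=vision.snapshot("wrist"); pickle.dump((m,im),open("w1.pkl","wb"))
cv2.imwrite("pics/w1.png",im[:,:,::-1])
E
```

```text
(no output)
```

View pics/w1.png

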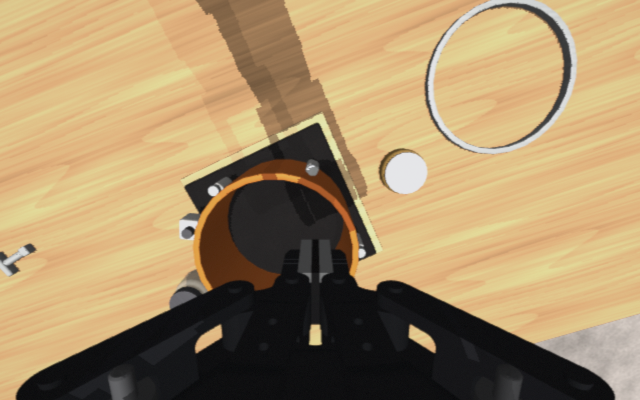

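The wrist view shows the rim arc from (195,260) over (270,178) to (355,250), the bracket block at (188,228), and lugs at (216,189), (312,167) and (361,253). Next I'll fit the rim circle in all three views.

```bash
python3 - <<'E'
from h import *
import pickle
d={"wrist":pickle.load(open("w1.pkl","rb"))}
for n in("top","scene"): d[n]=(vision.camera_model(n),cv2.imread(f"pics/{n}0.png")[:,:,::-1].copy())
print({n:d[n][1][v,u].tolist() for n,(u,v) in {"wrist":(278,177),"top":(303,217),"scene":(342,201)}.items()}, d["wrist"][1][215:255:8,205].tolist(), d["scene"][1][196:212:2,342].tolist())
def rimmodel(m,c): return [proj(m,circ(c[0],c[1],r,.17)) for r in(.0935,.1015)]
for n,thr in(("wrist",170),("top",125),("scene",110)):
    m,im=d[n]; h=cv2.cvtColor(im,cv2.COLOR_RGB2HSV)
    k=cv2.inRange(h,(4,140,thr),(22,255,255)); c=np.array([.583,.08])
    vv,uu=np.nonzero(k); P=np.array([back(m,(u,v),.17)[:2] for u,v in zip(uu,vv)])
    for gate in(.03,.015,.009,.007):
        r=np.hypot(*(P-c).T); Q=P[abs(r-.0975)<gate]
        s=least_squares(lambda x:np.hypot(*(Q-x[:2]).T)-x[2],[*c,.0975],loss="soft_l1",f_scale=.003); 
        s2=least_squares(lambda x:np.hypot(*(Q-x).T)-.0975,c,loss="soft_l1",f_scale=.003); c=s2.x
    print(n,len(Q),"free",s.x.round(4),"fixed r",c.round(4),"rms",np.sqrt(np.mean(s2.fun**2)).round(4))
    o=im[:,:,::-1].copy()
    for q in rimmodel(m,c): cv2.polylines(o,[(q*16).astype(np.int32)],True,(255,255,0),1,cv2.LINE_AA,4)
    u0,v0=np.int32(proj(m,[[.58,.07,.1]])[0]); cv2.imwrite(f"pics/f_{n}.png",cv2.resize(o[max(0,v0-75):v0+75,u0-110:u0+70] if n!="x" else o,(360,300),interpolation=cv2.INTER_CUBIC))
cv2.imwrite("pics/f.png",cv2.hconcat([cv2.resize(cv2.imread(f"pics/f_{n}.png"),(266,222)) for n in("wrist","top","scene")]))
# triangulate bracket block centre
px={"wrist":(188,228),"top":(338,203),"scene":(301,208)}
s=least_squares(lambda X:np.concatenate([proj(d[n][0],[X])[0]-px[n] for n in px]),[.54,-.03,.1]); print(s.x,s.fun)
E
```

```text
{'wrist': [224, 157, 72], 'top': [113, 85, 0], 'scene': [30, 21, 15]} [[225, 162, 71], [93, 52, 22], [79, 40, 15], [78, 41, 16], [78, 41, 16]] [[15, 15, 14], [14, 13, 14], [14, 11, 9], [83, 49, 16], [130, 77, 21], [62, 25, 4], [63, 25, 5], [63, 27, 7]]
wrist 1585 free [0.5893 0.08   0.0968] fixed r [0.5901 0.0798] rms 0.002
top 208 free [0.5926 0.081  0.0979] fixed r [0.5927 0.0811] rms 0.0018
scene 568 free [0.5907 0.0798 0.0983] fixed r [0.5907 0.0797] rms 0.0029
[ 0.53602162 -0.03565333  0.11098956] [ 1.30982178  0.87171648  1.12486931  0.7822492  -2.01214691 -0.57283245]
```

View pics/f.png

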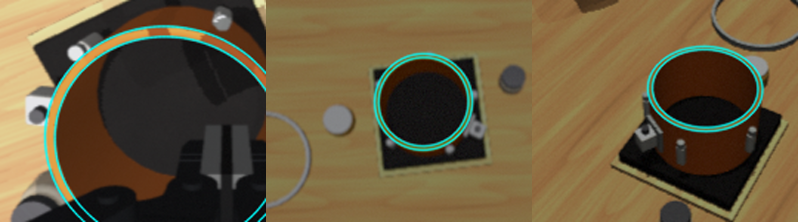

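The three fits agree on a centre of about (0.591, 0.080), with radii of 97–98 mm against a nominal 97.5. Before planning the trace I'll check the bracket angle against the lugs.

```bash
cat >> h.py <<'E'
C=np.array([.5908,.0800])
def tool(dxy):
    a,b=.168696,.985668; n=a*a+b*b; X=np.array([2*a*a/n-1,2*a*b/n]); Y=np.array([X[1],-X[0]]); return np.array([X@dxy,Y@dxy])*1000
E
python3 - <<'E'
from h import *
import pickle
mw,im=pickle.load(open("w1.pkl","rb")); ms=vision.camera_model("scene"); mt=vision.camera_model("top")
f=lambda P:np.degrees(np.arctan2(*(P[:2]-C)[::-1])).round(1)
# lug tops in each view (crop scale 4*.57=2.28, offset 230,130)
cr=lambda u,v:(230+u/2.28,130+v/2.28)
for n,m,L in(("wrist",mw,[(214,190),(312,167),(362,253),(188,228)]),("top",mt,[cr(*p) for p in((112,187),(204,198),(93,97),(173,51),(241,115),(245,166))]),("scene",ms,[cr(216,485-296),cr(326,467-296),cr(161,412-296),cr(163,472-296)])):
    for p in L:
        for z in(.12,):
            P=back(m,p,z); print(n,np.round(p),f(P),np.hypot(*(P[:2]-C)).round(3))
k=np.radians(-115.4); e=C+.0975*np.array([np.cos(k),np.sin(k)]); s=manip.sense(); print(e,s["tcp_pos"],tool(e-s["tcp_pos"][:2]))
x=cv2.resize(im[200:260,160:240],(640,480),interpolation=cv2.INTER_CUBIC); cv2.imwrite("pics/br.png",x[:,:,::-1])
E
```

```text
wrist [214 190] -149.0 0.111
wrist [312 167] 137.3 0.11
wrist [362 253] 61.0 0.114
wrist [188 228] -117.5 0.126
top [279. 212.] 135.8 0.107
top [319. 217.] -151.4 0.109
top [271. 173.] 63.0 0.113
top [306. 152.] -6.8 0.115
top [336. 180.] -79.8 0.109
top [337. 203.] -115.6 0.122
scene [325. 213.] -80.9 0.1
scene [373. 205.] -3.5 0.106
scene [301. 181.] -156.6 0.111
scene [301. 207.] -111.2 0.125
[ 0.54897882 -0.00807519] [0.5220502  0.15099213 0.39939332] [ -78.29481837 -141.05844008]
```

View pics/br.png

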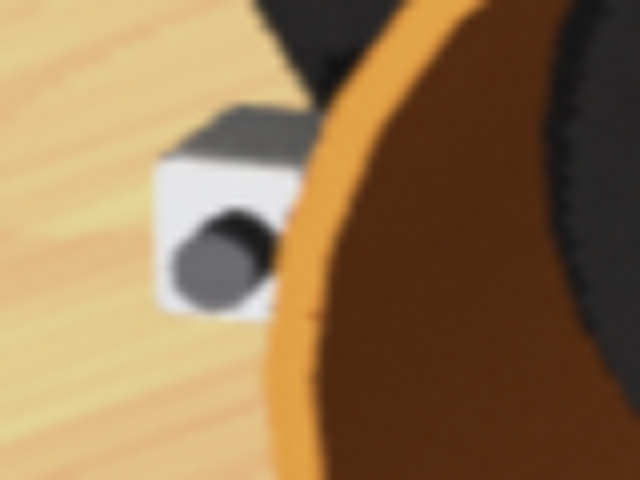

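The lugs sit 72° apart with the bracket midway between two of them, which gives -115.6° and matches the -115.4° I measured. I'll let the arm settle and then go above edge0.

Emit:
drive_tool:
  deltas:
    - [[0,0,0,0],[0,0,0,0],[0,0,0,0]]

```text
t: 1.65
tcp_pos: [0.5161, 0.1588, 0.3996]
tool_rot: [0.168, 0.986, 0.0, -0.001]
force: [0.3, 0.9, -0.2]
finger_gap: -0.001
gripper_force: 0.0
```

```bash
python3 - <<'E'
from h import *
k=np.radians(-115.6); e=C+.0975*np.array([np.cos(k),np.sin(k)]); s=manip.sense(); p=s["tcp_pos"]; print(s["t"],e,p,s["qd"].round(3),s["force"],tool(e-p[:2]))
E
```

```text
1.65 [ 0.54867164 -0.00792867] [0.51606866 0.15881339 0.39961196] [ 0.018 -0.007  0.001 -0.004 -0.    -0.001] [ 0.34941264  0.85708656 -0.21517644] [ -86.19849992 -146.40931667]
```

Emit:
drive_tool:
  deltas:
    - [[-8,-14,10,0],[-24,-42,25,0],[-42,-72,45,0],[-60,-103,65,0],[-73,-125,85,0]]

```text
t: 2.07
tcp_pos: [0.5441, 0.0155, 0.3147]
tool_rot: [0.167, 0.986, -0.0, 0.001]
force: [0.7, 0.2, 0.5]
finger_gap: 0.003
gripper_force: 0.0
```

Emit:
drive_tool:
  deltas:
    - [[-8,-14,25,0],[-11,-19,50,0],[-12,-20.6,70,0],[-12,-20.6,85,0],[-12,-20.6,92,0]]

```text
t: 2.48
tcp_pos: [0.547, -0.0058, 0.2209]
tool_rot: [0.168, 0.986, 0.0, -0.002]
force: [-0.1, 1.7, 0.5]
finger_gap: 0.003
gripper_force: 0.0
```

Emit:
drive_tool:
  deltas:
    - [[0,0,3,0],[0,0,3,0],[0,0,3,0],[0,0,3,0],[0,0,3,0]]

```text
t: 2.9
tcp_pos: [0.5493, -0.0072, 0.2212]
tool_rot: [0.168, 0.986, -0.0, 0.001]
force: [-0.1, -0.2, 0.1]
finger_gap: 0.003
gripper_force: 0.0
```

```bash
python3 - <<'E'
from h import *
k=np.radians(-115.6); e=C+.0975*np.array([np.cos(k),np.sin(k)]); s=manip.sense(); p=s["tcp_pos"]; print(s["t"],e,p,s["qd"].round(3),s["force"],tool(e-p[:2]))
im=vision.snapshot("wrist"); a=vision.snapshot("scene")[110:260,230:410]
cv2.imwrite("pics/e0.png",cv2.hconcat([cv2.resize(im,(400,250)),cv2.resize(a,(300,250),interpolation=cv2.INTER_CUBIC)])[:,:,::-1])
# trace plan: rows 4 deg clockwise
for deg in(4,):
    A=k-np.radians(deg)*np.arange(0,91+5); W=C+.0975*np.c_[np.cos(A),np.sin(A)]
    for i in range(0,95,5):
        T=[ (tool(W[j]-W[i])).round(1).tolist() for j in range(i+1,min(i+6,96))]; print(i*4,T)
E
```

```text
2.9 [ 0.54867164 -0.00792867] [ 0.54931783 -0.00723217  0.22115849] [-0.005  0.004  0.005 -0.001 -0.002  0.001] [-0.12691214 -0.17665778  0.11166327] [ 0.37778219 -0.87175265]
0 [[6.7, 1.0], [13.4, 2.4], [19.9, 4.3], [26.3, 6.6], [32.5, 9.4]]
20 [[6.0, 3.2], [11.8, 6.8], [17.3, 10.9], [22.5, 15.2], [27.3, 20.0]]
40 [[4.5, 5.1], [8.7, 10.4], [12.5, 16.1], [15.9, 22.0], [18.8, 28.1]]
60 [[2.5, 6.3], [4.6, 12.8], [6.2, 19.4], [7.4, 26.1], [8.1, 32.9]]
80 [[0.2, 6.8], [-0.0, 13.6], [-0.8, 20.4], [-2.0, 27.1], [-3.6, 33.7]]
100 [[-2.1, 6.5], [-4.7, 12.8], [-7.7, 18.9], [-11.1, 24.8], [-14.9, 30.4]]
120 [[-4.2, 5.3], [-8.8, 10.4], [-13.7, 15.1], [-18.9, 19.5], [-24.4, 23.4]]
140 [[-5.8, 3.6], [-11.8, 6.8], [-18.0, 9.5], [-24.4, 11.8], [-31.0, 13.7]]
160 [[-6.7, 1.4], [-13.4, 2.3], [-20.2, 2.8], [-27.0, 2.8], [-33.8, 2.3]]
180 [[-6.7, -1.0], [-13.4, -2.4], [-19.9, -4.3], [-26.3, -6.6], [-32.5, -9.4]]
200 [[-6.0, -3.2], [-11.8, -6.8], [-17.3, -10.9], [-22.5, -15.2], [-27.3, -20.0]]
220 [[-4.5, -5.1], [-8.7, -10.4], [-12.5, -16.1], [-15.9, -22.0], [-18.8, -28.1]]
240 [[-2.5, -6.3], [-4.6, -12.8], [-6.2, -19.4], [-7.4, -26.1], [-8.1, -32.9]]
260 [[-0.2, -6.8], [0.0, -13.6], [0.8, -20.4], [2.0, -27.1], [3.6, -33.7]]
280 [[2.1, -6.5], [4.7, -12.8], [7.7, -18.9], [11.1, -24.8], [14.9, -30.4]]
300 [[4.2, -5.3], [8.8, -10.4], [13.7, -15.1], [18.9, -19.5], [24.4, -23.4]]
320 [[5.8, -3.6], [11.8, -6.8], [18.0, -9.5], [24.4, -11.8], [31.0, -13.7]]
340 [[6.7, -1.4], [13.4, -2.3], [20.2, -2.8], [27.0, -2.8], [33.8, -2.3]]
360 [[6.7, 1.0], [13.4, 2.4], [19.9, 4.3], [26.3, 6.6], [32.5, 9.4]]
```

View pics/e0.png

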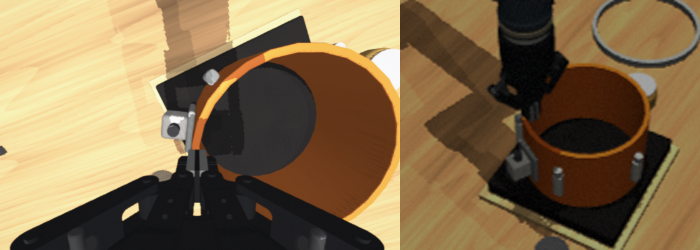

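The images show the fingertips over the rim directly above the bracket. Now I'll lower them gently.

Emit:
drive_tool:
  deltas:
    - [[0,-0.5,5,0],[0,-0.5,13,0],[0,-0.5,20,0],[0,-0.5,25,0],[0,-0.5,27,0]]

```text
t: 3.42
tcp_pos: [0.5477, -0.0078, 0.1915]
tool_rot: [0.169, 0.986, 0.0, -0.001]
force: [0.5, -0.1, -0.3]
finger_gap: 0.001
gripper_force: 0.0
```

Emit:
drive_tool:
  deltas:
    - [[0,0,0,0],[0,0,0.5,0],[0,0,1,0],[0,0,1.5,0],[0,0,2,0]]

```text
t: 3.83
tcp_pos: [0.5487, -0.0079, 0.1913]
tool_rot: [0.169, 0.986, -0.0, 0.0]
force: [0.4, 0.2, -0.1]
finger_gap: -0.0
gripper_force: 0.0
```

Emit:
drive_tool:
  deltas:
    - [[0,0,0.5,0],[0,0,1,0],[0,0,1.5,0],[0,0,2,0],[0,0,2,0]]

```text
t: 4.25
tcp_pos: [0.5485, -0.0079, 0.189]
tool_rot: [0.169, 0.986, -0.0, -0.0]
force: [0.5, -0.2, -0.4]
finger_gap: -0.001
gripper_force: 0.0
```

Emit:
drive_tool:
  deltas:
    - [[0,0,0.5,0],[0,0,1,0],[0,0,1.5,0],[0,0,2,0],[0,0,2,0]]

```text
t: 4.67
tcp_pos: [0.5486, -0.0079, 0.1871]
tool_rot: [0.169, 0.986, -0.0, 0.0]
force: [0.2, -0.1, 3.0]
finger_gap: 0.002
gripper_force: 1.2
```

Emit:
drive_tool:
  deltas:
    - [[0,0,0.5,0],[0,0,1,0],[0,0,1,0],[0,0,1,0],[0,0,1,0]]

```text
t: 5.08
tcp_pos: [0.5486, -0.0079, 0.1862]
tool_rot: [0.169, 0.986, -0.0, 0.0]
force: [-0.3, 0.4, 3.5]
finger_gap: 0.003
gripper_force: 2.0
```

Contact is at about 3.5 N. Starting the clockwise trace.

Emit:
drive_tool:
  deltas:
    - [[6.7,1.0,0,0],[13.4,2.4,0,0],[19.9,4.3,0,0],[26.3,6.6,0,0],[32.5,9.4,0,0]]

```text
t: 5.5
tcp_pos: [0.5207, 0.012, 0.1863]
tool_rot: [0.169, 0.986, -0.0, 0.001]
force: [1.8, -1.9, 4.4]
finger_gap: 0.0
gripper_force: 1.9
```

Emit:
drive_tool:
  deltas:
    - [[6.0,3.2,0,0],[11.8,6.8,0,0],[17.3,10.9,0,0],[22.5,15.2,0,0],[27.3,20.0,0,0]]

```text
t: 5.92
tcp_pos: [0.5013, 0.0402, 0.186]
tool_rot: [0.168, 0.986, -0.0, -0.0]
force: [1.5, -2.7, 3.7]
finger_gap: -0.002
gripper_force: 2.1
```

Emit:
drive_tool:
  deltas:
    - [[4.5,5.1,0,0],[8.7,10.4,0,0],[12.5,16.1,0,0],[15.9,22.0,0,0],[18.8,28.1,0,0]]

```text
t: 6.33
tcp_pos: [0.4928, 0.0732, 0.1859]
tool_rot: [0.169, 0.986, -0.0, -0.001]
force: [0.2, -2.6, 4.9]
finger_gap: 0.0
gripper_force: 2.1
```

Emit:
drive_tool:
  deltas:
    - [[2.5,6.3,0,0],[4.6,12.8,0,0],[6.2,19.4,0,0],[7.4,26.1,0,0],[8.1,32.9,0,0]]

```text
t: 6.75
tcp_pos: [0.4963, 0.1069, 0.1858]
tool_rot: [0.169, 0.986, -0.0, -0.001]
force: [-1.3, -3.4, 3.2]
finger_gap: -0.002
gripper_force: 2.2
```

```bash
cat > chk.py <<'E'
from h import *
# rim fit in scene picture: has the shell moved? (same fit as before gave .5907 .0797)
m=vision.camera_model("scene"); im=vision.snapshot("scene"); cv2.imwrite("pics/chk.png",im[:,:,::-1])
h=cv2.cvtColor(im,cv2.COLOR_RGB2HSV); vv,uu=np.nonzero(cv2.inRange(h,(4,140,110),(22,255,255)))
P=np.array([back(m,(u,v),.17)[:2] for u,v in zip(uu,vv)]); c=np.array([.5907,.0797])
for g in(.015,.009,.007):
    Q=P[abs(np.hypot(*(P-c).T)-.0975)<g]; c=least_squares(lambda x:np.hypot(*(Q-x).T)-.0975,c,loss="soft_l1",f_scale=.003).x
s=manip.sense(); p=s["tcp_pos"]; d=p[:2]-C
print(c.round(4),len(Q),s["t"],p.round(4),s["force"].round(1),"r",np.hypot(*d).round(4),"cw deg",(-115.6-np.degrees(np.arctan2(d[1],d[0])))%360)
E
python3 chk.py
```

```text
[0.5919 0.0777] 478 6.8 [0.4967 0.1079 0.1859] [-1.2 -0.4  4.5] r 0.0982 cw deg 80.93827091103697
```

Emit:
drive_tool:
  deltas:
    - [[0.2,6.8,0,0],[0,13.6,0,0],[-0.8,20.4,0,0],[-2.0,27.1,0,0],[-3.6,33.7,0,0]]

```text
t: 7.22
tcp_pos: [0.5113, 0.1375, 0.1859]
tool_rot: [0.169, 0.986, -0.0, -0.001]
force: [-1.0, -3.1, 4.9]
finger_gap: -0.0
gripper_force: 2.1
```

Emit:
drive_tool:
  deltas:
    - [[-2.1,6.5,0,0],[-4.7,12.8,0,0],[-7.7,18.9,0,0],[-11.1,24.8,0,0],[-14.9,30.4,0,0]]

```text
t: 7.63
tcp_pos: [0.5357, 0.1611, 0.1859]
tool_rot: [0.169, 0.986, 0.0, -0.0]
force: [-2.5, -2.3, 3.8]
finger_gap: 0.002
gripper_force: 2.1
```

Emit:
drive_tool:
  deltas:
    - [[-4.2,5.3,0,0],[-8.8,10.4,0,0],[-13.7,15.1,0,0],[-18.9,19.5,0,0],[-24.4,23.4,0,0]]

```text
t: 8.05
tcp_pos: [0.5668, 0.1749, 0.186]
tool_rot: [0.169, 0.986, 0.0, -0.0]
force: [-3.2, -1.4, 5.0]
finger_gap: 0.001
gripper_force: 2.1
```

Emit:
drive_tool:
  deltas:
    - [[-5.8,3.6,0,0],[-11.8,6.8,0,0],[-18.0,9.5,0,0],[-24.4,11.8,0,0],[-31.0,13.7,0,0]]

```text
t: 8.47
tcp_pos: [0.6008, 0.1773, 0.186]
tool_rot: [0.169, 0.986, 0.0, 0.0]
force: [-3.2, -0.1, 4.7]
finger_gap: 0.002
gripper_force: 2.1
```

```bash
python3 chk.py; python3 -c "
import cv2;a=cv2.imread('pics/chk.png')[110:260,230:410];b=cv2.imread('pics/scene0.png')[110:260,230:410]
cv2.imwrite('pics/cmp.png',cv2.resize(cv2.hconcat([b,a]),(792,330),interpolation=cv2.INTER_CUBIC))"
```

```text
[0.593 0.078] 436 8.5167 [0.6027 0.1771 0.1862] [-2.   1.1  4.3] r 0.0978 cw deg 161.3629446879881
```

View pics/cmp.png

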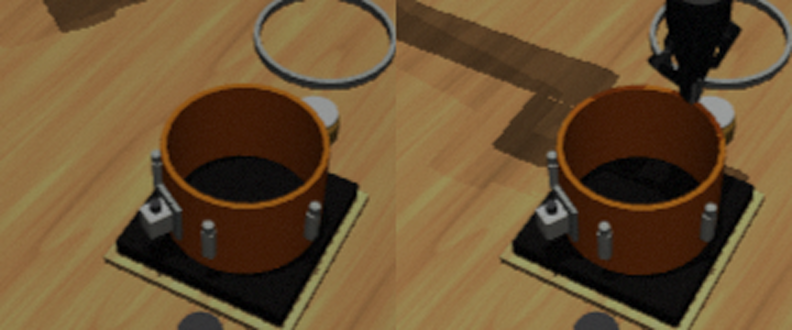

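Comparing before and now, the shell hasn't moved sideways: bracket and lugs are at the same pixels, and it has only sunk about 3 mm. The fingers are on the rim near the tin side, so I'll continue.

Emit:
drive_tool:
  deltas:
    - [[-6.7,1.4,0,0],[-13.4,2.3,0,0],[-20.2,2.8,0,0],[-27.0,2.8,0,0],[-33.8,2.3,0,0]]

```text
t: 8.93
tcp_pos: [0.6336, 0.168, 0.1861]
tool_rot: [0.169, 0.986, 0.0, 0.0]
force: [-3.1, 1.2, 4.8]
finger_gap: -0.001
gripper_force: 2.0
```

Emit:
drive_tool:
  deltas:
    - [[-6.7,-1.0,0,0],[-13.4,-2.4,0,0],[-19.9,-4.3,0,0],[-26.3,-6.6,0,0],[-32.5,-9.4,0,0]]

```text
t: 9.35
tcp_pos: [0.6611, 0.1481, 0.1861]
tool_rot: [0.169, 0.986, 0.0, 0.0]
force: [-1.8, 2.2, 4.1]
finger_gap: -0.001
gripper_force: 2.0
```

Emit:
drive_tool:
  deltas:
    - [[-6.0,-3.2,0,0],[-11.8,-6.8,0,0],[-17.3,-10.9,0,0],[-22.5,-15.2,0,0],[-27.3,-20.0,0,0]]

```text
t: 9.77
tcp_pos: [0.6801, 0.1199, 0.1861]
tool_rot: [0.169, 0.986, 0.0, 0.0]
force: [-1.4, 2.9, 4.8]
finger_gap: -0.001
gripper_force: 2.0
```

Emit:
drive_tool:
  deltas:
    - [[-4.5,-5.1,0,0],[-8.7,-10.4,0,0],[-12.5,-16.1,0,0],[-15.9,-22.0,0,0],[-18.8,-28.1,0,0]]

```text
t: 10.18
tcp_pos: [0.6883, 0.087, 0.1861]
tool_rot: [0.169, 0.986, 0.0, 0.0]
force: [0.5, 2.6, 4.2]
finger_gap: -0.004
gripper_force: 2.0
```

```bash
python3 chk.py
```

```text
[0.5929 0.0776] 328 10.2333 [0.6884 0.0855 0.1861] [-0.1  1.6  3.6] r 0.0978 cw deg 241.18163532830624
```

Emit:
drive_tool:
  deltas:
    - [[-2.5,-6.3,0,0],[-4.6,-12.8,0,0],[-6.2,-19.4,0,0],[-7.4,-26.1,0,0],[-8.1,-32.9,0,0]]

```text
t: 10.65
tcp_pos: [0.6847, 0.0532, 0.1861]
tool_rot: [0.169, 0.986, 0.0, 0.0]
force: [-0.1, 3.5, 3.9]
finger_gap: -0.001
gripper_force: 2.0
```

Emit:
drive_tool:
  deltas:
    - [[-0.2,-6.8,0,0],[0,-13.6,0,0],[0.8,-20.4,0,0],[2.0,-27.1,0,0],[3.6,-33.7,0,0]]

```text
t: 11.07
tcp_pos: [0.6698, 0.0226, 0.1861]
tool_rot: [0.169, 0.986, -0.0, 0.0]
force: [2.0, 2.3, 4.3]
finger_gap: -0.003
gripper_force: 2.0
```

Emit:
drive_tool:
  deltas:
    - [[2.1,-6.5,0,0],[4.7,-12.8,0,0],[7.7,-18.9,0,0],[11.1,-24.8,0,0],[14.9,-30.4,0,0]]

```text
t: 11.48
tcp_pos: [0.6455, -0.001, 0.1861]
tool_rot: [0.169, 0.986, -0.0, 0.0]
force: [3.1, 2.0, 4.4]
finger_gap: -0.001
gripper_force: 2.0
```

Emit:
drive_tool:
  deltas:
    - [[4.2,-5.3,0,0],[8.8,-10.4,0,0],[13.7,-15.1,0,0],[18.9,-19.5,0,0],[24.4,-23.4,0,0]]

```text
t: 11.9
tcp_pos: [0.6145, -0.0148, 0.1861]
tool_rot: [0.169, 0.986, -0.0, 0.0]
force: [2.9, 1.6, 4.2]
finger_gap: 0.0
gripper_force: 2.0
```

Emit:
drive_tool:
  deltas:
    - [[5.8,-3.6,0,0],[11.8,-6.8,0,0],[18.0,-9.5,0,0],[24.4,-11.8,0,0],[31.0,-13.7,0,0]]

```text
t: 12.32
tcp_pos: [0.5806, -0.0172, 0.1861]
tool_rot: [0.169, 0.986, -0.0, 0.0]
force: [2.3, -0.0, 5.0]
finger_gap: -0.001
gripper_force: 2.0
```

```bash
python3 chk.py
```

```text
[0.5929 0.0774] 323 12.3667 [ 0.5789 -0.0169  0.1859] [ 1.4 -1.2  3.8] r 0.0976 cw deg 341.39804757904886
```

Emit:
drive_tool:
  deltas:
    - [[6.7,-1.4,0,0],[13.4,-2.3,0,0],[20.2,-2.8,0,0],[27.0,-2.8,0,0],[33.8,-2.3,0,0]]

```text
t: 12.78
tcp_pos: [0.5478, -0.0078, 0.186]
tool_rot: [0.169, 0.986, -0.0, -0.0]
force: [2.9, -1.8, 4.7]
finger_gap: 0.001
gripper_force: 2.1
```

Emit:
drive_tool:
  deltas:
    - [[2.5,0.3,0,0],[3,0.4,0,0],[3,0.4,0,0],[3,0.4,0,0],[3,0.4,0,0]]

```text
t: 13.2
tcp_pos: [0.5448, -0.0062, 0.1856]
tool_rot: [0.169, 0.986, 0.0, -0.002]
force: [-0.1, -1.8, 5.1]
finger_gap: -0.001
gripper_force: 2.4
```

Emit:
drive_tool:
  deltas:
    - [[0,0,-1,0],[0,0,-2.5,0],[0,0,-5,0],[0,0,-10,0],[0,0,-20,0]]

```text
t: 13.62
tcp_pos: [0.5448, -0.0062, 0.2052]
tool_rot: [0.169, 0.986, 0.0, -0.002]
force: [0.4, -0.3, 0.1]
finger_gap: -0.0
gripper_force: 0.0
```

Emit:
drive_tool:
  deltas:
    - [[0,0,-15,0],[0,0,-35,0],[0,0,-60,0],[0,0,-80,0],[0,0,-90,0]]

```text
t: 14.03
tcp_pos: [0.5471, -0.0066, 0.2995]
tool_rot: [0.169, 0.986, -0.0, 0.003]
force: [0.3, -0.9, -0.2]
finger_gap: 0.003
gripper_force: 0.0
```

Emit:
drive_tool:
  deltas:
    - [[0,0,-3,0],[0,0,-3,0],[0,0,-3,0],[0,0,-3,0],[0,0,-3,0]]

```text
t: 14.45
tcp_pos: [0.5451, -0.0064, 0.2976]
tool_rot: [0.169, 0.986, 0.0, -0.001]
force: [0.1, 0.1, 0.0]
finger_gap: -0.0
gripper_force: 0.0
```

```bash
python3 chk.py; python3 -c "
import cv2;a=cv2.imread('pics/chk.png')[110:260,230:410];b=cv2.imread('pics/scene0.png')[110:260,230:410]
cv2.imwrite('pics/cmp2.png',cv2.resize(cv2.hconcat([b,a]),(792,330),interpolation=cv2.INTER_CUBIC))"
```

```text
[0.5911 0.0796] 505 14.5 [ 0.5453 -0.0064  0.2978] [-0.2 -0.1 -0.3] r 0.0977 cw deg 2.184852602455024
```

View pics/cmp2.png

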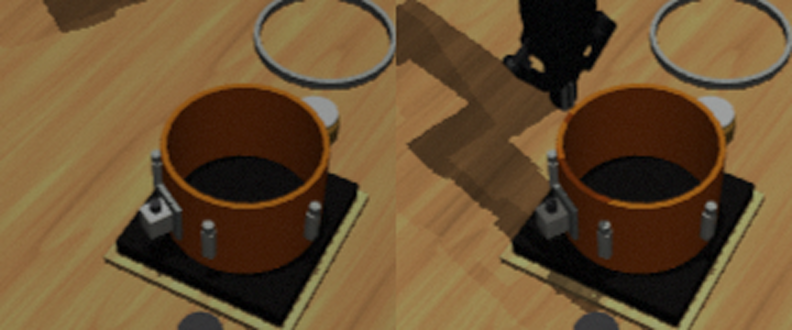

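The hand is clear and the shell is where it started: the rim fit gives (0.591, 0.080), as before, and the foam has sprung back. Handing in.

```bash
python3 -c "from station import manip; print(manip.sign_off())"
```

```text
the job is handed in; nothing more can be done
None
```

I ran the closed fingertips clockwise round the full top edge, starting and ending at the bracket, with about 3–5 N of contact at every reading; then I lifted the hand clear, with no visible shift of the shell, and handed the job in (result not shown).

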